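# Wipe the dry bath's lid, then hold it open

## Task

Clean down the dry-block bath: with the wiping block from the turquoise tray, wipe the pale strip on the closed lid in one stroke from the red mark to the blue mark, the block flat and pressed down with light, steady force, then stand the block back upright in its tray and let go of it. Then raise the lid by its steel bar and hold it open at 45 degrees, give or take 5, so that the tubes inside can be checked: the lid springs shut by itself, so finish while still holding it there. Leave the other things on the bench where they are.

Things in the scene. Friction and masses are not known exactly. Their poses are not given: they have to be found in the camera images.
- bath: Dry-block bath, white, fixed to the bench: 240 (x) x 260 (y) x 95 mm high, tubes in an aluminium block inside. Origin: centre of its underside. Its -x side is the front (display, buttons) and is turned roughly to the robot; the lid's hinge is along the rear (+x) edge.
- lid (a joint): Lid angle in rad: about 0 (down to -0.01) closed, grows as the front edge rises, 1.4 at the stop; 45 degrees = 0.785. Gravity and a spring always pull it shut (about 3 N at the bar to hold it at 45 degrees).
- lid_hinge (a point): Point on the hinge axis, in the middle of the lid's rear edge, 103 mm above the bench; the axis runs along the bath's y. Axes are those of the lid (x to the rear, y along the hinge, z out of its top). The lid is a grey plate 240 x 260 x 12 mm that reaches from here towards the front, its underside level with this point.
- lid_bar (a point): Centre of the steel lifting bar on the lid's front edge: a round bar 12 mm thick along y, free for 106 mm between its two brackets, 280 mm from the hinge axis and 6 mm above it when closed (109 mm above the bench). Its centre is 40 mm in front of the lid's edge (34 mm clear gap), so it can be pinched from above with one finger in the gap; it may roll between the fingers as the lid turns.
- lid_mid (a point): Middle of the pale wiping strip on the lid's top face (66 mm wide in x, 200 mm long in y), 120 mm in front of the hinge, about 115 mm above the bench when closed. Axes are those of the lid. The closed lid rests firmly and hardly gives when pressed (under 1 mm at 15 N): 3 to 10 N is a good wiping force.
- lid_red (a point): Middle of the red mark, a 10 mm wide stripe across the strip, 75 mm to the +y side of lid_mid: the stroke starts with the block centred here.
- lid_blue (a point): Middle of the blue mark, a 10 mm wide stripe across the strip, 75 mm to the -y side of lid_mid: the stroke ends with the block centred here.
- wiper: Wiping block, loose, about 0.15 kg, standing upright: white rigid foot 64 (x) x 50 (y) x 14 mm, on it an upright blue grip 44 (x) x 24 (y) mm that reaches from 14 to 84 mm above the underside. Origin: centre of the underside, z up. Gripped across the 24 mm (fingers closing along its y) it does not tip while it is swept along y.
- tray: Turquoise open tray, fixed, 170 (x) x 160 (y) x 25 mm high, walls and floor 5 mm; to the left or right of the bath. Origin: centre of its underside. The wiping block starts and ends standing on its floor, anywhere inside.
- carousel: Bystander: red round dropper stand, 124 mm across, 160 mm high, on the other side of the bath. Origin: centre of its underside.
- tip_boxes: Bystander: two stacked yellow boxes, 104 x 134 x 111 mm in all, right of the bath and to the rear. Origin: centre of its underside.
- card_boxes: Bystander: stack of flat white boxes, about 81 x 109 x 54 mm, left of the bath and to the rear. Origin: centre of its underside.
- marker: Bystander: blue and white marker pen, 130 x 15 x 15 mm, lying on top of the white boxes. Origin: centre of its underside.
There are look-alikes about, which are no part of the job. Leave any yellow look-alike of the wiper alone.

How it is judged (in metres and radians):
On the way, in this order (a step that is already met when the one before it is completed fails the run):
1. the held wiping block pressed flat on the lid's strip, on the red mark (x of wiper in the frame of lid_mid between -0.022 and 0.022 m and y of wiper in the frame of lid_mid between 0.058 and 0.092 m and z of wiper in the frame of lid_mid below 0.008 m and angle between wiper's own z axis and vertical below 0.15 rad and contact force between wiper and bath above 1.5 N and contact force between the fingers and wiper above 1 N), for 0.04 s.
2. the held wiping block pressed flat on the lid's strip, a quarter of the way (x of wiper in the frame of lid_mid between -0.022 and 0.022 m and y of wiper in the frame of lid_mid between 0.0205 and 0.0545 m and z of wiper in the frame of lid_mid below 0.008 m and angle between wiper's own z axis and vertical below 0.15 rad and contact force between wiper and bath above 1.5 N and contact force between the fingers and wiper above 1 N), for 0.04 s.
3. the held wiping block pressed flat on the lid's strip, half way (x of wiper in the frame of lid_mid between -0.022 and 0.022 m and y of wiper in the frame of lid_mid between -0.017 and 0.017 m and z of wiper in the frame of lid_mid below 0.008 m and angle between wiper's own z axis and vertical below 0.15 rad and contact force between wiper and bath above 1.5 N and contact force between the fingers and wiper above 1 N), for 0.04 s.
4. the held wiping block pressed flat on the lid's strip, three quarters of the way (x of wiper in the frame of lid_mid between -0.022 and 0.022 m and y of wiper in the frame of lid_mid between -0.0545 and -0.0205 m and z of wiper in the frame of lid_mid below 0.008 m and angle between wiper's own z axis and vertical below 0.15 rad and contact force between wiper and bath above 1.5 N and contact force between the fingers and wiper above 1 N), for 0.04 s.
5. the held wiping block pressed flat on the lid's strip, on the blue mark (x of wiper in the frame of lid_mid between -0.022 and 0.022 m and y of wiper in the frame of lid_mid between -0.092 and -0.058 m and z of wiper in the frame of lid_mid below 0.008 m and angle between wiper's own z axis and vertical below 0.15 rad and contact force between wiper and bath above 1.5 N and contact force between the fingers and wiper above 1 N), for 0.04 s.
6. the wiping block stands in its tray, released (x of wiper in the frame of tray between -0.06 and 0.06 m and y of wiper in the frame of tray between -0.06 and 0.06 m and z of wiper in the frame of tray below 0.012 m and angle between wiper's own z axis and vertical below 0.15 rad and linear speed of wiper below 0.02 m/s and contact force between the fingers and wiper below 0.1 N), for 0.2 s.
At the end, for the whole second after the job is handed in: The lid is held still at 45 degrees, within 6 degrees, by the gripper's fingers (at least 0.5 N on it); the wiping block stands upright in its tray; the four other things are within 30 mm of where they started (value of joint lid between 0.68 and 0.89 rad and velocity of joint lid between -0.05 and 0.05 rad/s and contact force between the fingers and bath above 0.5 N and contact force between wiper and bath below 0.05 N and x of wiper in the frame of tray between -0.06 and 0.06 m and y of wiper in the frame of tray between -0.06 and 0.06 m and z of wiper in the frame of tray below 0.012 m and angle between wiper's own z axis and vertical below 0.15 rad and linear speed of wiper below 0.02 m/s and distance of each of carousel, tip_boxes, card_boxes, marker from where it was at the start of the episode below 0.03 m); the arm keeps its last pose, push and grip.
It fails at once if the wiping block is pressed on the lid with more than 35 N (contact force between wiper and bath above 35 N).
It fails at once if a bystander is moved by more than 30 mm (distance of any of carousel, tip_boxes, card_boxes, marker from where it was at the start of the episode above 0.03 m).
It also fails if it takes over 72 s, if anything falls off the work surface, if the arm or the gripper's body presses on something with over 40 N, if the wrist force passes 120 N, or if a joint passes its speed limit or range.

## Robot

A 6-joint arm with a two-finger parallel gripper is mounted at the origin on the work surface. World frame = base frame: x ahead of the robot, y to its left, z up, the work surface at z = 0. Lengths are in mm, angles in rad, forces in N, time in s.
With the tool pointing down it reaches from about 150 to 775 mm from the base axis. Payload 6.1 kg.
Tool frame: the origin (TCP) lies midway between the tips of the shut fingers; the grasp point (between the pads) lies 19 mm behind it (r.tcp_to_grasp is the z of the grasp point in the tool frame, in mm); z points along the fingers, x is the direction in which the jaws open and shut, and the axes are right-handed (so a half turn about z gives the same grasp; the last joint's range is limited). The gripper opens to 85 mm and grips with 20 to 120 N. Pads are 22 mm wide; open, the fingers measure 114 mm over their backs; the gripper's body (76 mm by 85 mm) begins 54 mm behind the grasp point. The pads swing forward as they close: fully open they stand 13 mm farther back than shut.
Start: joints at [1.161, 0.126, -0.04, 1.405, 0, 1.571], TCP at [209.165, 481.516, 231.295] pointing down, gripper open.
Joint ranges: [-2.72, 2.72], [-0.95, 1.95], [-1.27, 1.35], [-1.78, 2.02], [-1.46, 1.47], [-3.14, 3.14]. Speed limits (rad/s): [2.39, 2.39, 3.01, 3.14, 3.14, 3.14].

## Interface

Orientations are given as a unit quaternion [w, x, y, z].
In Python, from rig import r, optics, finish_job, nets gives the robot as it stands.
- The arm moves only by the tool arm_command, never from a script. Its arguments are lists of equal length, an entry for each row: "delta_pos": the shift along the world's x, y, z in cm, a list of three; "yaw": the turn about the world's z in units of 5 degrees (1.0 is 5 degrees); "claw": the opening, from -1 (shut) to 1 (fully open). A call has 1 to 20 rows; each row is the pose to reach, as a shift and turn from the pose measured when the call began; what a row does not reach only later rows make up. A row lasts 1/10 s, in which the tool goes at most 50 mm and 8.59 degrees, less where a joint would pass 70% of its speed; a pose out of reach is approached as far as the arm can. A call with a gripper value outside its range is refused whole. The fingers move at their own pace and stop on an object; the grip force is fixed at half the most. Time passes only in rows, so rows that repeat a pose let the fingers close. It gives the time, the measured TCP pose, the force and the opening at its end, in the units of the state.
- r.get_state(): the state, without advancing time (a new reading comes with each control period).
- optics.camera(name): name is "scene" or "top" or "wrist"; returns a dict with "frame" (400x640x3 uint8, blue, green, red), "intrinsics" (3x3 intrinsics, pixels), "eye" and "attitude" of the camera in the world. Camera axes: x right, y up, looking along -z (the intrinsics and any distortion apply to the point x, -y, -z); pixel columns grow to the right and rows downward; lengths in mm; the calibration is good to about 2 mm. A picture is of the moment at which its call begins. There is no depth.
- finish_job(): hands the job in, once; it reports no verdict.
Trained networks look in the newest picture that a camera, given by its name, has taken for a name from the list of things; names that differ only in an ending like _2 or _b are one class to them, and where a whole thing is asked for, a point or a joint stands for the part that bears it (a point fixed in the world has none). Each returns a list of dicts, best first, with "conf" (0 to 1); they miss things now and then, are a little off and sometimes report something else, mostly with a low value. They report only what shows in the picture. A call takes as long as a camera call. They do not tell look-alikes from the thing itself.
- nets.recognise(target, camera): "bbox" ([left, top, right, bottom] in pixels, round what is visible of it).
- nets.masks_of(target, camera): "region" (400x640 bool, what is visible of it) and "bbox" ([left, top, right, bottom] in pixels, round what is visible of it).
The state is a dict: "t": time; "joint_positions": joint angles; "joint_velocities": joint speeds; "tau": joint torques, N m; "tool_pos": TCP position; "ee_rot": TCP orientation; "contact_force": force on the tool from outside, world axes, zero at the start; "torque": the same for the moment, N m; "gripper_width": finger opening in mm.
Only numpy, scipy, OpenCV 4.12 (cv2) and the standard library are available. Lean on these libraries where they do the work, as an engineer would, in place of code of your own. Each camera call takes 0.05 s, during which the arm holds its last target.

## Working session

There is one attempt and no reset: what is moved stays moved. The work goes in short steps, Python scripts to look and compute and a tool call to move; the robot and the scene stay as the last step left them, time stands still between calls to the robot, and variables do not carry over. Pictures are saved under pics/ and viewed, and the job is handed in when it is done.

Besides the shell and the picture viewer there is one more tool, called after "Emit:" as name(argument=value, ...), one argument or row to a line, values as JSON. arm_command: Moves the arm, as the interface text tells. Its arguments: {"type":"object","properties":{"delta_pos":{"type":"array","items":{"type":"array","items":{"type":"number"}}},"yaw":{"type":"array","items":{"type":"number"}},"claw":{"type":"array","items":{"type":"number"}}},"required":["delta_pos","yaw","claw"]}

```bash
ls; mkdir -p pics
cat > h.py <<'E'
import numpy as np, cv2
from rig import r, optics, finish_job, nets
from scipy.spatial.transform import Rotation as R
def rot(q): return R.from_quat([q[1],q[2],q[3],q[0]]).as_matrix()
def att(c):
    a=np.array(c["attitude"],float)
    return rot(a) if a.size==4 else a.reshape(3,3)
def ray(c,uv):
    K=np.array(c["intrinsics"]);d=np.linalg.inv(K)@[uv[0],uv[1],1]
    return np.array(c["eye"],float), att(c)@(d*[1,-1,-1])
def atz(c,uv,z):
    e,d=ray(c,uv); return e+d*(z-e[2])/d[2]
def proj(c,p):
    q=att(c).T@(np.array(p,float)-c["eye"])*[1,-1,-1]; u=np.array(c["intrinsics"])@q; return u[:2]/u[2]
def tri(obs):
    A=np.zeros((3,3));b=np.zeros(3)
    for c,uv in obs:
        e,d=ray(c,uv);d=d/np.linalg.norm(d);M=np.eye(3)-np.outer(d,d);A+=M;b+=M@e
    return np.linalg.solve(A,b)
E
python3 - <<'E'
from h import *
s=r.get_state(); print({k:np.round(v,3) for k,v in s.items()}, r.tcp_to_grasp)
for n in ["scene","top","wrist"]:
    c=optics.camera(n); cv2.imwrite(f"pics/{n}0.png",c["frame"]); print(n,{k:np.round(v,3).tolist() for k,v in c.items() if k!="frame"})
    for t in ["bath","wiper","tray","lid_bar","carousel","tip_boxes","card_boxes","marker"]:
        print(t,[(np.round(x["bbox"]).tolist(),round(x["conf"],2)) for x in nets.recognise(t,n)[:3]])
E
```

```text
pics
{'t': np.float64(0.0), 'joint_positions': array([ 1.161,  0.126, -0.041,  1.405,  0.   ,  1.571]), 'joint_velocities': array([ 0.001,  0.001, -0.001, -0.001,  0.001, -0.   ]), 'tau': array([ 2.0000e-03, -4.3592e+01,  3.5292e+01,  1.7000e-02,  0.0000e+00,
        0.0000e+00]), 'tool_pos': array([209.006, 481.16 , 230.531]), 'ee_rot': array([ 0.   ,  0.836,  0.548, -0.001]), 'contact_force': array([ 0.59 ,  0.359, -0.448]), 'torque': array([ 0.011,  0.042, -0.044]), 'gripper_width': np.float64(85.554)} -18.700000000000003
scene {'intrinsics': [[381.219, 0.0, 316.589], [0.0, 381.219, 203.443], [0.0, 0.0, 1.0]], 'eye': [914.534, 445.379, 954.28], 'attitude': [0.309, 0.081, 0.253, 0.913]}
bath [([245.0, 158.0, 379.0, 291.0], 0.82)]
wiper [([274.0, 94.0, 296.0, 127.0], 0.72), ([297.0, 125.0, 320.0, 158.0], 0.64), ([246.0, 88.0, 315.0, 142.0], 0.27)]
tray [([245.0, 88.0, 313.0, 146.0], 0.87), ([243.0, 159.0, 379.0, 275.0], 0.59)]
lid_bar [([243.0, 156.0, 381.0, 278.0], 0.82)]
carousel [([406.0, 255.0, 459.0, 311.0], 0.62)]
tip_boxes [([187.0, 108.0, 244.0, 169.0], 0.63)]
card_boxes [([
[... 397 characters left out ...]
 252.0], 0.73), ([430.0, 233.0, 450.0, 255.0], 0.56)]
tray [([413.0, 207.0, 475.0, 270.0], 0.83)]
lid_bar [([266.0, 137.0, 365.0, 242.0], 0.83)]
carousel [([191.0, 210.0, 234.0, 251.0], 0.91), ([264.0, 135.0, 361.0, 242.0], 0.72)]
tip_boxes [([417.0, 143.0, 470.0, 189.0], 0.6), ([264.0, 135.0, 367.0, 241.0], 0.24)]
card_boxes [([188.0, 148.0, 230.0, 186.0], 0.74)]
marker [([196.0, 144.0, 216.0, 188.0], 0.59)]
wrist {'intrinsics': [[343.228, 0.0, 313.9], [0.0, 343.228, 200.171], [0.0, 0.0, 1.0]], 'eye': [132.771, 514.291, 374.782], 'attitude': [0.825, -0.136, -0.09, 0.541]}
bath []
wiper []
tray []
lid_bar []
carousel [([270.0, 346.0, 358.0, 384.0], 0.63)]
tip_boxes []
card_boxes []
marker []
```

```bash
python3 -c "
import cv2
a=cv2.imread('pics/top0.png')[100:290,170:490];cv2.imwrite('pics/top0c.png',cv2.resize(a,None,fx=2.5,fy=2.5,interpolation=2))
a=cv2.imread('pics/scene0.png')[70:380,160:480];cv2.imwrite('pics/scene0c.png',cv2.resize(a,None,fx=1.9,fy=1.9,interpolation=2))"
```

```text
(no output)
```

View pics/top0c.png

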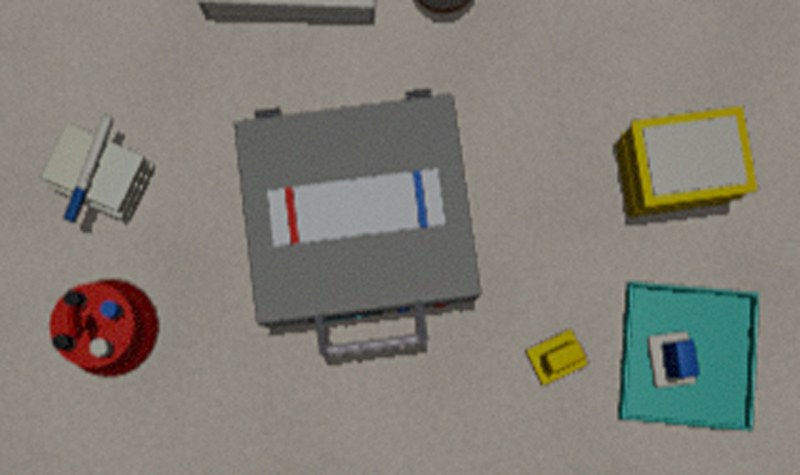

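View pics/scene0c.png

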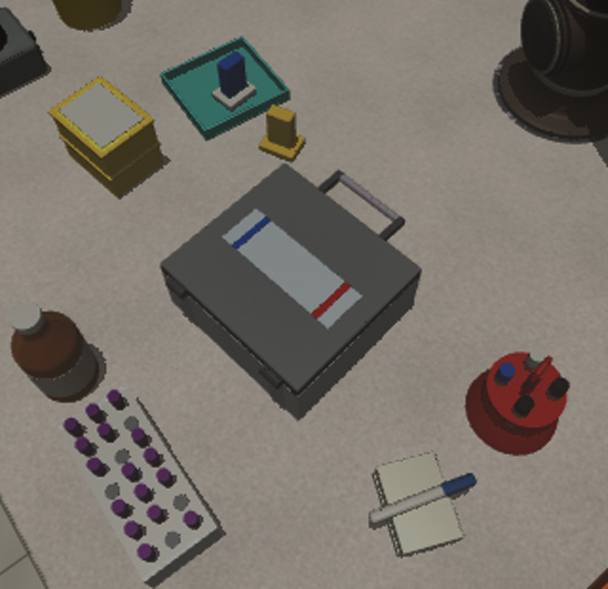

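The pictures show the tray at top px (444,239) with the blue and white wiper in it at about (441,244). The yellow look-alike is at (393,242). On the lid, the red mark is at (287,186) and the blue mark at (338,180), with the bar at about (319,240). Next I'll measure them from both views.

```bash
cat > m1.py <<'E'
from h import *
cs={n:optics.camera(n) for n in ["top","scene"]}
def comp(mask,box):
    m=np.zeros(mask.shape,np.uint8);l,t,rr,b=box;m[t:b,l:rr]=mask[t:b,l:rr]
    n,lab,st,ce=cv2.connectedComponentsWithStats(m); 
    i=1+np.argmax(st[1:,4]); return (lab==i),ce[i],st[i]
out={}
B={"top":{"red":(275,165,300,205),"blue":(325,160,350,200),"grip":(425,225,460,262)},
   "scene":{"red":(310,210,355,245),"blue":(275,175,310,205),"grip":(265,90,300,130)}}
obs={}
for n,c in cs.items():
    f=c["frame"].astype(int);b,g,rd=f[...,0],f[...,1],f[...,2]
    red=(rd>g+50)&(rd>b+50); blue=(b>rd+40)&(b>g+25)
    for k,box in B[n].items():
        m,ce,st=comp((red if k=="red" else blue).astype(np.uint8),box)
        obs[n,k]=ce; print(n,k,ce,st, np.round(atz(c,ce,115),1))
        if k=="grip":
            ys,xs=np.nonzero(m);print(cv2.minAreaRect(np.stack([xs,ys],1).astype(np.float32)))
for k in ["red","blue"]:
    p=tri([(cs[n],obs[n,k]) for n in cs]);print("tri",k,p.round(1))
# strip white region
for n,box in [("top",(270,160,355,205)),("scene",(270,170,360,250))]:
    f=cs[n]["frame"].astype(int);g=f.min(2)
    m=(f.sum(2)>380)
    red=None
    m,ce,st=comp(m.astype(np.uint8),box);print(n,"white",ce,st,atz(cs[n],ce,115).round(1))
E
python3 m1.py
python3 - <<'E'
import cv2
a=cv2.imread('pics/top0.png')[200:275,375:480];cv2.imwrite('pics/a.png',cv2.resize(a,None,fx=7,fy=7,interpolation=2))
a=cv2.imread('pics/scene0.png')[80:165,240:330];cv2.imwrite('pics/b.png',cv2.resize(a,None,fx=7,fy=7,interpolation=2))
E
```

```text
top red [286.18571429 185.77142857] [284 175   6  23  70] [625.2 122.8 115. ]
top blue [337.56 178.96] [335 168   6  23  75] [647.9 -25.6 115. ]
top grip [444.03361345 243.02521008] [439 236  11  15 119] [ 469.1 -331.6  115. ]
((443.93243408203125, 243.09458923339844), (13.97391414642334, 8.38434886932373), 80.53767395019531)
scene red [333.56976744 227.76744186] [324 219  20  19  86] [626.8 123.8 115. ]
scene blue [291.82666667 192.09333333] [283 184  19  17  75] [648.1 -24.2 115. ]
scene grip [280.76923077 101.58461538] [275  97  13  10  65] [ 485.4 -312.   115. ]
((280.76922607421875, 101.65382385253906), (5.269651889801025, 12.203404426574707), 56.3099365234375)
tri red [625.7 122.9 112.2]
tri blue [647.9 -25.3 113.4]
top white [311.98712052 182.48850046] [ 287  169   51   28 1087] [636.2  48.3 115. ]
scene white [313.00774527 209.98623064] [ 286  187   55   47 1162] [636.7  52.5 115. ]
```

View pics/a.png

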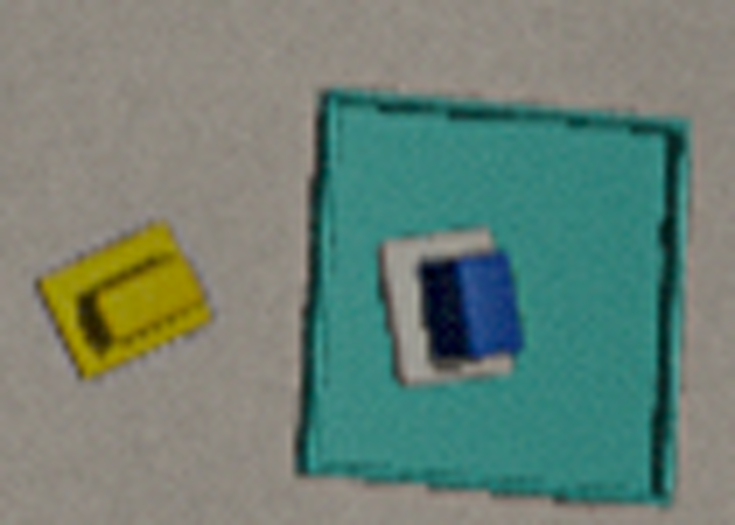

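View pics/b.png

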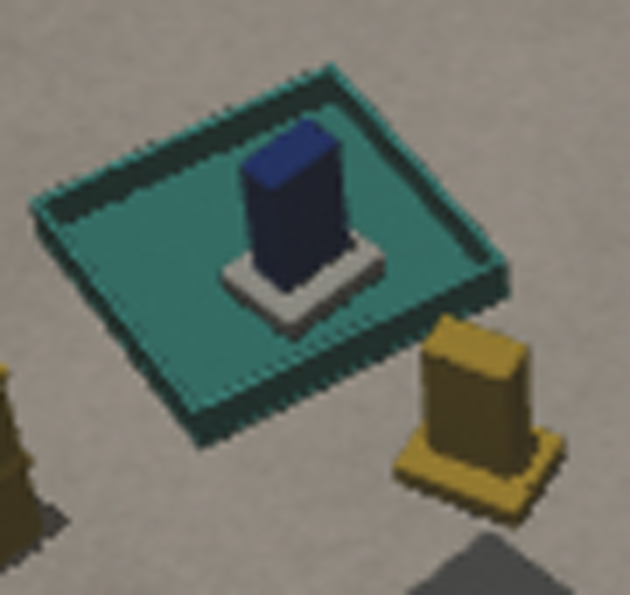

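```bash
cat > m2.py <<'E'
from h import *
t=optics.camera("top");s=optics.camera("scene")
A=lambda p:np.array(p)/7+[375,200]; S=lambda p:np.array(p)/7+[240,80]
tc=[A(p) for p in [(458,258),(505,250),(522,347),(470,357)]]
sc=[S(p) for p in [(242,165),(310,120),(340,143),(272,188)]]
p=tri([(t,np.mean(tc,0)),(s,np.mean(sc,0))]);print("grip top",p.round(1))
W=[atz(t,q,p[2]) for q in tc]; print(np.round(W,0)[:,:2]); 
for i,j in [(1,2),(0,3)]:
    d=W[i]-W[j];print("long",np.degrees(np.arctan2(d[1],d[0])),np.linalg.norm(d))
W=[atz(s,q,p[2]) for q in sc]; print(np.round(W,0)[:,:2]);
for i,j in [(0,1),(1,2),(2,3),(3,0)]:
    d=W[i]-W[j];print("sc",np.degrees(np.arctan2(d[1],d[0])),np.linalg.norm(d))
F=[atz(t,A(q),19) for q in [(383,242),(490,230),(512,370),(405,383)]];print("foot",np.mean(F,0),np.round(F,0)[:,:2])
for i,j in [(0,3),(1,2)]:
    d=F[i]-F[j];print("foot long",np.degrees(np.arctan2(d[1],d[0])),np.linalg.norm(d))
FS=[atz(s,S(q),19) for q in [(222,272),(293,325),(386,262),(315,212)]];print("footS",np.mean(FS,0))
T=[atz(t,A(q),25) for q in [(322,90),(690,118),(670,503),(300,472)]];print("tray",np.mean(T,0),np.round(T,0)[:,:2])
TS=[atz(s,S(q),25) for q in [(32,205),(332,65),(508,265),(203,418)]];print("trayS",np.mean(TS,0),np.round(TS,0)[:,:2])
# lid corners
L=[np.array(q)/2.5+[170,100] for q in [(235,122),(452,95),(479,297),(259,325)]]
LW=[atz(t,q,115) for q in L];print("lid",np.mean(LW,0),np.round(LW,0)[:,:2])
for i,j in [(0,1),(3,2),(0,3),(1,2)]:
    d=LW[i]-LW[j];print(np.degrees(np.arctan2(d[1],d[0])),np.linalg.norm(d))
E
python3 m2.py
python3 - <<'E'
import cv2
a=cv2.imread('pics/top0.png')[210:255,285:355];cv2.imwrite('pics/c.png',cv2.resize(a,None,fx=10,fy=10,interpolation=2))
a=cv2.imread('pics/scene0.png')[150:210,320:385];cv2.imwrite('pics/d.png',cv2.resize(a,None,fx=9,fy=9,interpolation=2))
E
```

```text
grip top [ 467.7 -342.    80. ]
[[ 488. -331.]
 [ 491. -350.]
 [ 451. -357.]
 [ 446. -335.]]
long 9.189145799981297 40.73374828657753
long 6.233897541075382 41.29666932979708
[[ 488. -348.]
 [ 447. -353.]
 [ 445. -333.]
 [ 485. -328.]]
sc 6.33828207381032 40.83438139388689
sc -83.13166981157612 20.542105273553396
sc -173.99628455275558 40.58424553504001
sc 97.5821378979086 20.309030062952115
foot [ 468.38410966 -341.40003214   19.        ] [[ 496. -313.]
 [ 502. -360.]
 [ 441. -369.]
 [ 435. -322.]]
foot long 8.37924406379322 61.88306064015427
foot long 8.192994370157137 61.47764834887353
footS [ 472.31655663 -330.6360573    19.        ]
tray [ 473.80490462 -360.86402931   25.        ] [[ 562. -286.]
 [ 553. -447.]
 [ 385. -435.]
 [ 396. -275.]]
trayS [ 476.20340692 -353.13707701   25.        ] [[ 555. -438.]
 [ 388. -428.]
 [ 399. -268.]
 [ 563. -278.]]
lid [633.47378122  46.77175692 115.        ] [[733. 191.]
 [770. -62.]
 [534. -96.]
 [497. 155.]]
98.33429579154576 256.15929092925603
98.34395333064448 253.8136194324744
8.733807396983677 239.14463726373984
8.17177994567604 239.09700374035398
```

View pics/c.png

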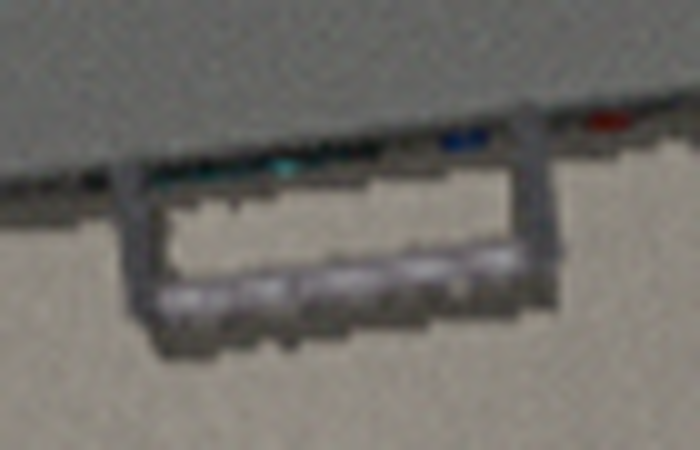

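View pics/d.png

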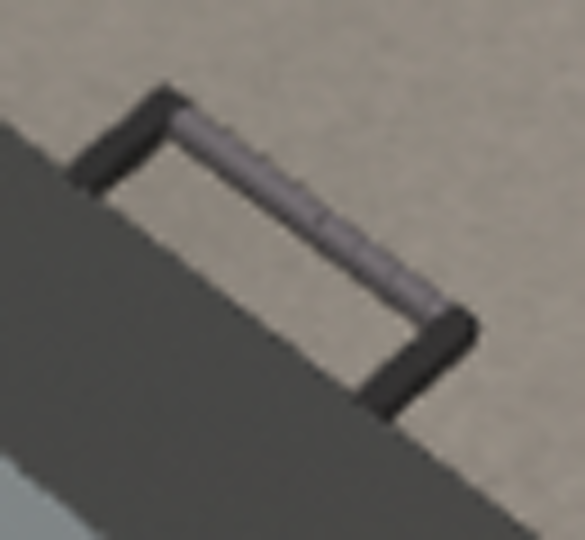

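Foot and grip agree in the top view: wiper at about (468,-341) with yaw about 8°. The bath yaw is about 8.4° and lid_mid is about (637,49). I'll move above the wiper and refine with the wrist camera.

Emit:
arm_command(
  delta_pos=[
    [1.3, -4.1, 0],
    [2.6, -8.2, 0],
    [4, -12.5, 0],
    [5.4, -17, 0],
    [6.8, -21.5, 0],
    [8.2, -26, 0],
    [9.6, -30.5, 0],
    [11, -35, 0],
    [12.4, -39.5, 0],
    [13.8, -44, 0],
    [15.2, -48.5, 0],
    [16.6, -53, 0],
    [18, -57.5, 0],
    [19.5, -62, 0],
    [21, -66.5, 0],
    [22.5, -71, 0],
    [24, -75.5, 0],
    [25, -79, 0],
    [25.9, -82.2, 0],
    [25.9, -82.2, 0],
  ],
  yaw=[0, 0.3, 0.6, 0.9, 1.2, 1.6, 2, 2.4, 2.8, 3.2, 3.6, 4, 4.4, 4.8, 5.2, 5.6, 6, 6.3, 6.3, 6.3],
  claw=[0.5, 0.5, 0.5, 0.5, 0.5, 0.5, 0.5, 0.5, 0.5, 0.5, 0.5, 0.5, 0.5, 0.5, 0.5, 0.5, 0.5, 0.5, 0.5, 0.5],
)

```text
t: 3.55
tool_pos: [468.7, -343.9, 229.8]
ee_rot: [-0.0, 0.657, 0.754, -0.0]
contact_force: [0.4, -0.4, -0.2]
gripper_width: 63.8
```

```bash
cat > w.py <<'E'
from h import *
import sys
c=optics.camera("wrist");cv2.imwrite(f"pics/{sys.argv[1]}.png",c["frame"])
np.savez(f"{sys.argv[1]}.npz",eye=c["eye"],attitude=c["attitude"],intrinsics=c["intrinsics"])
s=r.get_state();print(s["t"],np.round(s["tool_pos"],1),np.round(s["ee_rot"],3),np.round(s["contact_force"],1),s["gripper_width"],np.round(s["joint_positions"],2))
X=rot(s["ee_rot"])[:,0];print("jaw yaw",np.degrees(np.arctan2(X[1],X[0])))
for t in sys.argv[2:]:
    print(t,[(np.round(x["bbox"]).tolist(),round(x["conf"],2)) for x in nets.recognise(t,"wrist")[:3]])
E
python3 w.py w1 wiper tray
```

```text
3.6 [ 468.2 -342.   230.2] [-0.001  0.657  0.754 -0.   ] [-0.3  0.8  0.3] 63.79352682815117 [-0.63  0.23  0.09  1.43  0.   -0.77]
jaw yaw 97.88067993218202
wiper [([412.0, 153.0, 498.0, 222.0], 0.69), ([293.0, 135.0, 340.0, 206.0], 0.68), ([556.0, 296.0, 640.0, 398.0], 0.48)]
tray [([213.0, 68.0, 393.0, 256.0], 0.62)]
```

View pics/w1.png

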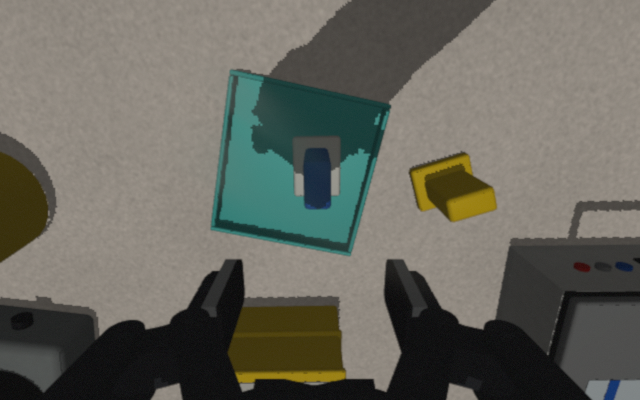

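```bash
cat > m3.py <<'E'
from h import *
import sys
n=sys.argv[1]; z=np.load(n+".npz"); c={k:z[k] for k in z}
f=cv2.imread(f"pics/{n}.png").astype(int);b,g,rd=f[...,0],f[...,1],f[...,2]
box=[int(v) for v in sys.argv[2:6]]
m=((b>rd+25)&(b>g+20)).astype(np.uint8);k=np.zeros_like(m);k[box[1]:box[3],box[0]:box[2]]=1;m&=k
nn,lab,st,ce=cv2.connectedComponentsWithStats(m);i=1+np.argmax(st[1:,4]);print(st[i],ce[i])
ys,xs=np.nonzero(lab==i);print(cv2.minAreaRect(np.stack([xs,ys],1).astype(np.float32)))
print("eye",c["eye"].round(1))
for h in (80,84,89):
  print(h,atz(c,ce[i],h).round(1))
for p in [(468,-341.5,89),(468,-341.5,19)]: print(p,proj(c,p).round(1))
E
python3 m3.py w1 290 130 345 215; python3 -c "
import cv2
a=cv2.imread('pics/w1.png')[120:220,270:370];cv2.imwrite('pics/w1c.png',cv2.resize(a,None,fx=6,fy=6,interpolation=2))"
```

```text
[307 170  24  39 319] [320.3322884  188.84326019]
((318.923095703125, 188.61537170410156), (40.79215621948242, 20.003847122192383), 78.69007110595703)
eye [ 386.3 -355.5  373.3]
80 [ 473.5 -337.6   80. ]
84 [ 472.3 -337.8   84. ]
89 [ 470.8 -338.1   89. ]
(468, -341.5, 89) [316.9 185.2]
(468, -341.5, 19) [316.3 166.6]
```

View pics/w1c.png

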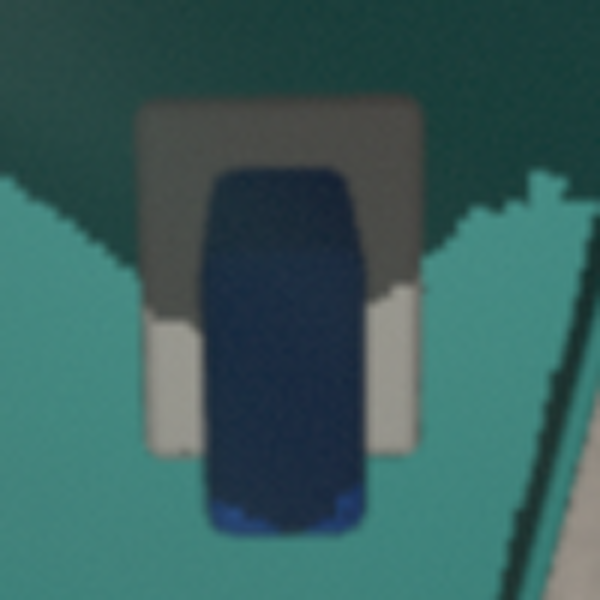

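In the wrist view the wiper sits at (317,185), matching the (468,-342) estimate to within 1 mm, and its edges line up with the jaws. I'll descend and grip.

Emit:
arm_command(
  delta_pos=[
    [0, 0, -4],
    [0, 0, -8],
    [0, 0, -12],
    [0, 0, -15],
    [0, 0, -17],
    [0, 0, -18.2],
    [0, 0, -18.9],
    [0, 0, -18.9],
    [0, 0, -18.9],
    [0, 0, -18.9],
    [0, 0, -18.9],
    [0, 0, -18.9],
    [0, 0, -18.9],
    [0, 0, -18.9],
    [0, 0, -18.9],
  ],
  yaw=[0, 0, 0, 0, 0, 0, 0, 0, 0, 0, 0, 0, 0, 0, 0],
  claw=[0.5, 0.5, 0.5, 0.5, 0.5, 0.5, 0.5, 0.5, -1, -1, -1, -1, -1, -1, -1],
)

```text
t: 5.2
tool_pos: [468.5, -340.6, 43.1]
ee_rot: [0.001, 0.656, 0.755, 0.0]
contact_force: [-0.9, 0.1, 5.8]
gripper_width: 23.3
```

```bash
python3 w.py w2 wiper
```

```text
5.25 [ 468.5 -340.6   43.1] [0.    0.656 0.755 0.   ] [0.2 0.6 6.5] 22.957510503193088 [-0.63  0.29 -0.26  1.02  0.   -0.77]
jaw yaw 97.99835967221392
wiper [([487.0, 214.0, 640.0, 399.0], 0.93), ([265.0, 184.0, 363.0, 380.0], 0.88)]
```

View pics/w2.png

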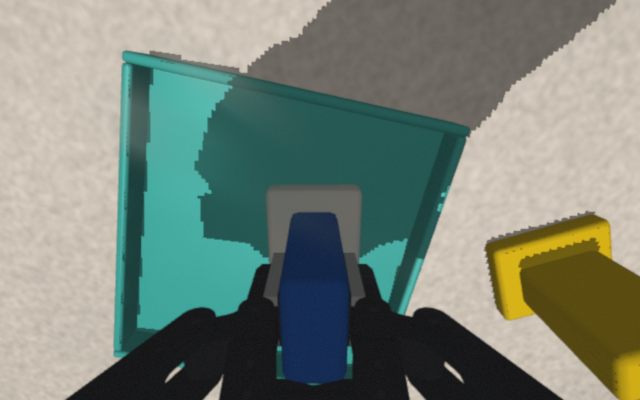

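Block gripped (23 mm, about 38 mm from the TCP to the underside). Next, lift it and carry it above the red mark.

Emit:
arm_command(
  delta_pos=[
    [0, 0, 2],
    [0, 0, 5],
    [0, 0, 9],
    [0, 0, 13],
    [0.5, 1.4, 16],
    [1.8, 5.4, 16],
    [3.2, 9.5, 16],
    [4.6, 13.6, 16],
    [6, 17.7, 16],
    [7.4, 21.8, 16],
    [8.8, 25.9, 16],
    [10.2, 30, 16],
    [11.6, 34.1, 16],
    [13, 38.2, 16],
    [14.3, 42.3, 16],
    [15.2, 45, 16],
    [15.7, 46.4, 16],
    [15.7, 46.4, 16],
    [15.7, 46.4, 16],
  ],
  yaw=[0, 0, 0, 0, 0, 0, 0, 0, 0, 0.1, 0.1, 0.1, 0.1, 0.1, 0.1, 0.1, 0.1, 0.1, 0.1],
  claw=[-1, -1, -1, -1, -1, -1, -1, -1, -1, -1, -1, -1, -1, -1, -1, -1, -1, -1, -1],
)

```text
t: 7.2
tool_pos: [625.2, 122.7, 202.7]
ee_rot: [0.0, 0.653, 0.758, -0.0]
contact_force: [-0.1, 0.6, -2.1]
gripper_width: 23.4
```

```bash
python3 w.py w3 wiper
python3 - <<'E'
from h import *
z=np.load("w3.npz"); c={k:z[k] for k in z}
for p in [(625.6,123,115),(636.7,48.8,115),(647.8,-25.3,115)]: print(proj(c,p).round(1))
for n in ["top","scene"]:
    cc=optics.camera(n); cv2.imwrite(f"pics/{n}3.png",cc["frame"])
E
```

```text
7.25 [625.2 122.2 203. ] [ 0.     0.653  0.757 -0.   ] [-0.8 -0.1 -1.9] 23.3785007723162 [ 0.19  0.34  0.17  1.4  -0.    0.05]
jaw yaw 98.44211300467012
wiper [([268.0, 184.0, 363.0, 382.0], 0.72)]
[314.6 206.9]
[209.9 207. ]
[105.4 207. ]
```

View pics/w3.png

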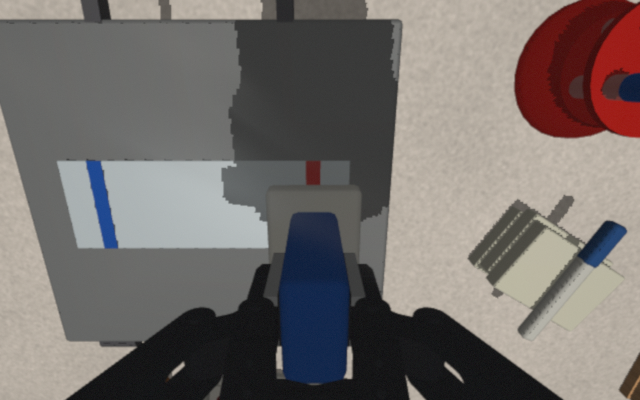

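View pics/scene3.png

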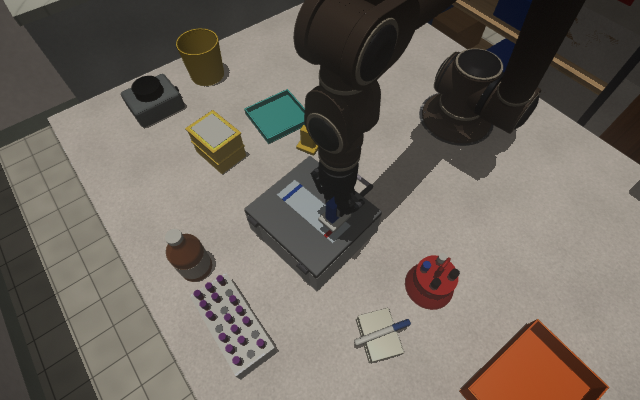

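Block is over the red mark, and the wrist view shows the mark at column 314 as predicted. Next, lower it slowly to contact.

Emit:
arm_command(
  delta_pos=[
    [0, 0.05, -1.2],
    [0, 0.05, -2.5],
    [0, 0.05, -3.5],
    [0, 0.05, -4.2],
    [0, 0.05, -4.6],
    [0, 0.05, -4.8],
    [0, 0.05, -4.9],
    [0, 0.05, -5.0],
    [0, 0.05, -5.0],
  ],
  yaw=[0, 0, 0, 0, 0, 0, 0, 0, 0],
  claw=[-1, -1, -1, -1, -1, -1, -1, -1, -1],
)

```text
t: 8.3
tool_pos: [625.5, 122.6, 153.7]
ee_rot: [0.001, 0.653, 0.757, 0.0]
contact_force: [0.8, -0.6, -1.3]
gripper_width: 23.5
```

Emit:
arm_command(
  delta_pos=[
    [0, 0, -0.1],
    [0, 0, -0.15],
    [0, 0, -0.2],
    [0, 0, -0.2],
  ],
  yaw=[0, 0, 0, 0],
  claw=[-1, -1, -1, -1],
)

```text
t: 8.7
tool_pos: [625.6, 122.6, 152.6]
ee_rot: [0.001, 0.653, 0.757, 0.001]
contact_force: [-2.0, -0.6, 5.1]
gripper_width: 23.2
```

Emit:
arm_command(
  delta_pos=[
    [0.1, -0.6, -0.1],
    [0.2, -1.3, -0.1],
    [0.3, -2.1, -0.1],
    [0.45, -3.0, -0.1],
    [0.6, -3.9, -0.1],
    [0.7, -4.8, -0.1],
  ],
  yaw=[0, 0, 0, 0, 0, 0],
  claw=[-1, -1, -1, -1, -1, -1],
)

```text
t: 9.3
tool_pos: [633.4, 74.9, 152.5]
ee_rot: [0.001, 0.653, 0.757, 0.002]
contact_force: [-0.7, 3.5, 6.4]
gripper_width: 23.1
```

Emit:
arm_command(
  delta_pos=[
    [0.1, -0.9, -0.1],
    [0.25, -1.8, -0.1],
    [0.4, -2.7, -0.1],
    [0.5, -3.6, -0.1],
    [0.65, -4.5, -0.1],
    [0.8, -5.4, -0.1],
    [0.9, -6.3, -0.1],
    [1.05, -7.2, -0.1],
    [1.2, -8.1, -0.1],
    [1.3, -9.0, -0.1],
    [1.4, -9.7, -0.1],
    [1.45, -10.1, -0.1],
    [1.45, -10.1, -0.1],
    [1.45, -10.1, -0.1],
  ],
  yaw=[0, 0, 0, 0, 0, 0, 0, 0, 0, 0, 0, 0, 0, 0],
  claw=[-1, -1, -1, -1, -1, -1, -1, -1, -1, -1, -1, -1, -1, -1],
)

```text
t: 10.7
tool_pos: [648.6, -26.6, 152.4]
ee_rot: [0.002, 0.653, 0.757, 0.003]
contact_force: [-0.4, 0.8, 7.2]
gripper_width: 23.4
```

```bash
python3 w.py w4 wiper
```

```text
10.75 [648.6 -26.6 152.4] [0.002 0.653 0.757 0.003] [-0.7  0.1  6.2] 23.26467502132681 [-0.04  0.37  0.1   1.29  0.   -0.19]
jaw yaw 98.40531076342747
wiper [([266.0, 181.0, 360.0, 382.0], 0.84)]
```

View pics/w4.png

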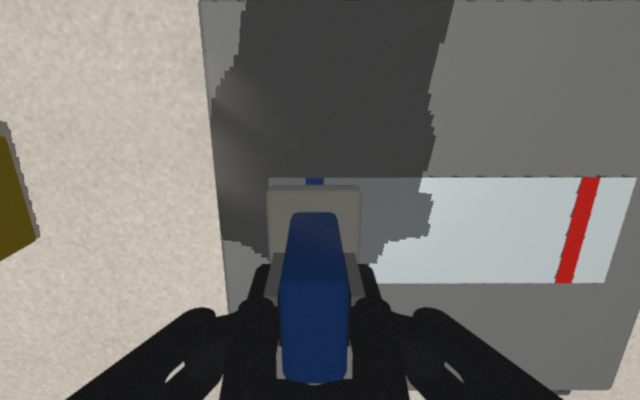

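Stroke done: the block is centred on the blue mark (seen at column 315) with about 6–7 N. Lift and return it to the tray.

Emit:
arm_command(
  delta_pos=[
    [0, 0, 1.5],
    [0, 0, 4],
    [0, 0, 6],
    [-1, -2, 6.5],
    [-3, -5.5, 6.5],
    [-5, -9.2, 6.5],
    [-7, -13, 6.5],
    [-9, -16.6, 6.5],
    [-11, -20.2, 6.5],
    [-13, -23.9, 6.5],
    [-15, -27.5, 6.5],
    [-16.5, -30.3, 6.5],
    [-17.4, -32, 6.5],
    [-17.7, -32.5, 6],
    [-17.7, -32.5, 3],
    [-17.7, -32.5, -1],
    [-17.7, -32.5, -4.5],
    [-17.7, -32.5, -7.5],
    [-17.7, -32.5, -9],
    [-17.7, -32.5, -9.5],
  ],
  yaw=[0, 0, 0, 0, 0, 0, 0, 0, 0, 0, 0, 0, 0, 0, 0, 0, 0, 0, 0, 0],
  claw=[-1, -1, -1, -1, -1, -1, -1, -1, -1, -1, -1, -1, -1, -1, -1, -1, -1, -1, -1, -1],
)

```text
t: 12.8
tool_pos: [470.2, -350.0, 54.2]
ee_rot: [-0.001, 0.653, 0.757, 0.003]
contact_force: [0.3, -0.2, -0.6]
gripper_width: 23.2
```

```bash
python3 w.py w5 wiper
```

```text
12.85 [ 470.6 -350.3   54.9] [-0.     0.653  0.757  0.003] [-0.5  0.  -1.9] 23.738633966045928 [-0.64  0.3  -0.22  1.05  0.01 -0.79]
jaw yaw 98.43846641063998
wiper [([493.0, 210.0, 639.0, 379.0], 0.94), ([266.0, 184.0, 361.0, 381.0], 0.59)]
```

View pics/w5.png

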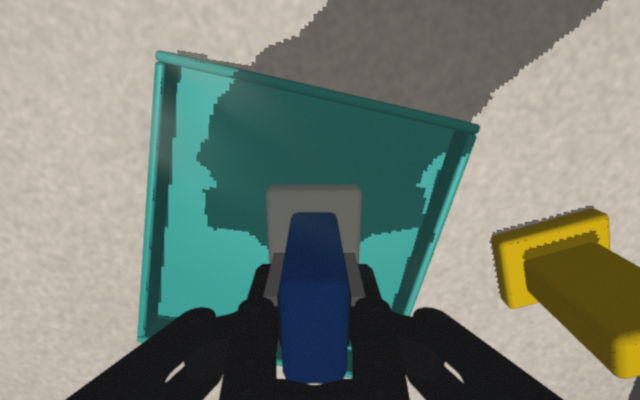

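Block is above the tray floor, well inside the walls, with its underside about 12 mm above the floor. Lower, release and rise.

Emit:
arm_command(
  delta_pos=[
    [0, 0, -0.6],
    [0, 0, -0.9],
    [0, 0, -1.1],
    [0, 0, -1.2],
    [0, 0, -1.25],
    [0, 0, -1.25],
  ],
  yaw=[0, 0, 0, 0, 0, 0],
  claw=[-1, -1, -1, -1, -1, -1],
)

```text
t: 13.5
tool_pos: [471.3, -351.0, 44.0]
ee_rot: [0.001, 0.653, 0.757, 0.003]
contact_force: [0.4, -0.6, -1.1]
gripper_width: 23.4
```

Emit:
arm_command(
  delta_pos=[
    [0, 0, 0],
    [0, 0, 0],
    [0, 0, 0],
    [0, 0, 0],
    [0, 0, 0],
    [0, 0, 0],
  ],
  yaw=[0, 0, 0, 0, 0, 0],
  claw=[0.3, 0.3, 0.3, 0.3, 0.3, 0.3],
)

```text
t: 14.1
tool_pos: [471.2, -351.0, 44.1]
ee_rot: [0.001, 0.653, 0.757, 0.003]
contact_force: [-0.4, 0.5, 0.9]
gripper_width: 55.4
```

Emit:
arm_command(
  delta_pos=[
    [0, 0, 1],
    [0, 0, 3],
    [0, 0, 6.5],
    [0, 0, 11],
    [0, 0, 15],
    [0, 0, 18],
    [0, 0, 19],
    [0, 0, 19],
  ],
  yaw=[0, 0, 0, 0, 0, 0, 0, 0],
  claw=[0.3, 0.3, 0.3, 0.3, 0.3, 0.3, 0.3, 0.3],
)

```text
t: 14.9
tool_pos: [471.9, -351.4, 236.0]
ee_rot: [0.003, 0.653, 0.757, 0.003]
contact_force: [-0.3, -0.1, -0.1]
gripper_width: 55.4
```

```bash
python3 w.py w6 wiper
```

```text
14.95 [ 471.3 -351.1  234. ] [0.001 0.653 0.757 0.003] [ 0.1 -0.2 -1.1] 55.523751166793595 [-0.64  0.24  0.11  1.43  0.01 -0.79]
jaw yaw 98.43124854453347
wiper [([292.0, 133.0, 340.0, 202.0], 0.76), ([419.0, 150.0, 502.0, 216.0], 0.59)]
```

View pics/w6.png

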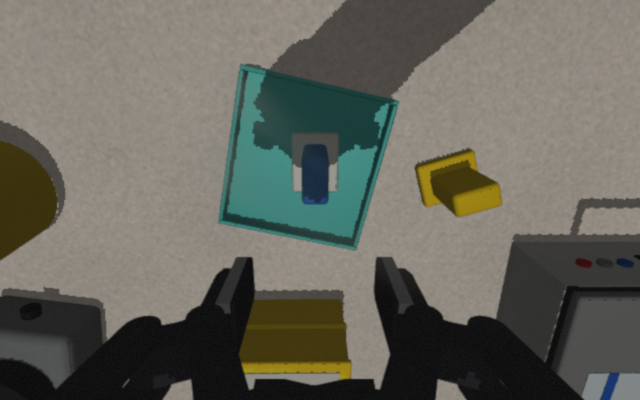

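The block stands upright in the tray, released (wrist view (316,165)). I'll check the bar's predicted position in the pictures and move above it, turning the jaws to lid x.

Emit:
arm_command(
  delta_pos=[
    [0, 2, 0],
    [0, 5, 0],
    [0, 8.5, 0],
    [0.1, 12, 0],
    [0.2, 15.5, 0],
    [0.3, 19, 0],
    [0.4, 22.5, 0],
    [0.5, 26, 0],
    [0.6, 29.5, 0],
    [0.7, 33, 0],
    [0.7, 36, 0],
    [0.7, 37.6, 0],
    [0.7, 37.6, 0],
    [0.7, 37.6, 0],
  ],
  yaw=[-1, -2.5, -4.1, -5.7, -7.3, -8.9, -10.5, -12.1, -13.7, -15.3, -16.9, -18, -18, -18],
  claw=[0, 0, -0.3, -0.3, -0.3, -0.3, -0.3, -0.3, -0.3, -0.3, -0.3, -0.3, -0.3, -0.3],
)

```text
t: 16.4
tool_pos: [477.2, 25.3, 231.3]
ee_rot: [0.002, 0.997, 0.075, 0.001]
contact_force: [0.4, 0.1, 0.0]
gripper_width: 29.8
```

```bash
python3 w.py w7 lid_bar
python3 - <<'E'
from h import *
z=np.load("w7.npz"); c={k:z[k] for k in z}
y=np.radians(8.4);X=np.array([np.cos(y),np.sin(y),0]);Y=np.array([-X[1],X[0],0])
b=np.array([478.5,25.2,109])
for k in (-53,0,53): print(proj(c,b+k*Y).round(1))
t=optics.camera("top");s=optics.camera("scene")
print("top",proj(t,b),"scene",proj(s,b), "seen scene 354.4,173.7")
E
```

```text
16.45 [477.4  24.8 231.6] [0.002 0.997 0.074 0.001] [-0.  -0.5 -0.6] 29.91015147225716 [ 0.05  0.04 -0.14  1.4  -0.    1.48]
jaw yaw 8.517333028919719
lid_bar [([307.0, 10.0, 638.0, 329.0], 0.72)]
[315.4 249.6]
[315.7 190.9]
[316.1 124.4]
top [318.82828394 237.35325431] scene [353.65883058 173.23689086] seen scene 354.4,173.7
```

View pics/w7.png

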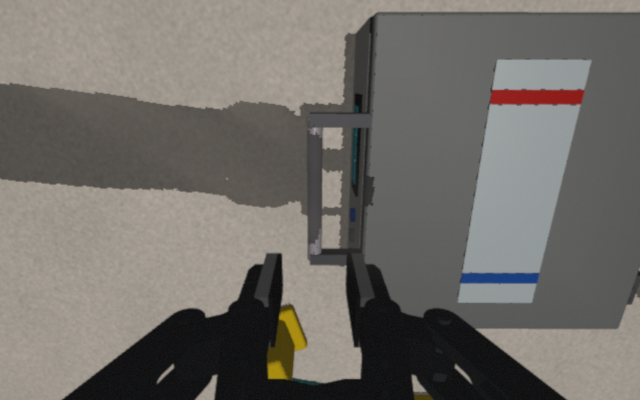

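The bar shows at column 315, rows 127–252, within about 2–3 px of the prediction. Descend astride it and grip.

Emit:
arm_command(
  delta_pos=[
    [0.1, 0, -3],
    [0.1, 0, -6],
    [0.1, 0, -9],
    [0.1, 0, -11],
    [0.1, 0, -12.5],
    [0.1, 0, -13.5],
    [0.1, 0, -13.9],
    [0.1, 0, -13.9],
  ],
  yaw=[0, 0, 0, 0, 0, 0, 0, 0],
  claw=[-0.3, -0.3, -0.3, -0.3, -0.3, -0.3, -0.3, -0.3],
)

```text
t: 17.4
tool_pos: [478.8, 24.1, 93.3]
ee_rot: [0.002, 0.997, 0.073, 0.001]
contact_force: [-1.3, 0.2, 1.1]
gripper_width: 29.5
```

```bash
python3 w.py w8
```

```text
17.45 [479.1  24.2  93.8] [0.002 0.997 0.073 0.002] [ 1.  -0.2 -0.6] 30.088384150436514 [ 0.05  0.08 -0.4   1.09 -0.    1.48]
jaw yaw 8.37748382545186
```

View pics/w8.png

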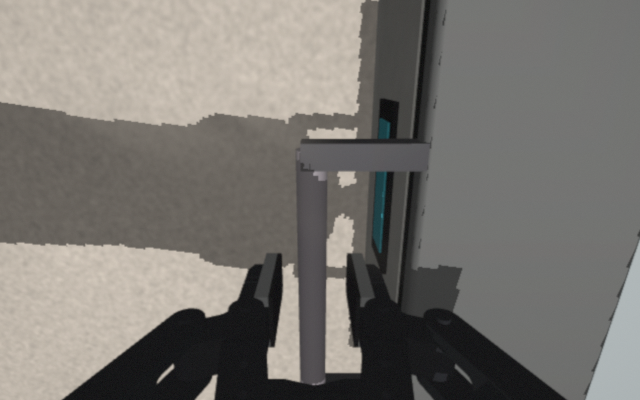

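The bar (column 312) runs centrally between the fingers, and the rear finger is in the gap, clear of the lid. Close.

Emit:
arm_command(
  delta_pos=[
    [0, 0, 0],
    [0, 0, 0],
    [0, 0, 0],
    [0, 0, 0],
    [0, 0, 0],
    [0, 0, 0],
  ],
  yaw=[0, 0, 0, 0, 0, 0],
  claw=[-1, -1, -1, -1, -1, -1],
)

```text
t: 18.05
tool_pos: [477.9, 23.9, 94.2]
ee_rot: [0.003, 0.997, 0.073, 0.001]
contact_force: [-5.9, -1.0, 3.1]
gripper_width: 9.9
```

```bash
python3 w.py w9
python3 - <<'E'
import numpy as np
y=np.radians(8.4)
def bar(th):
    x=-280*np.cos(th)+6*np.sin(th); z=280*np.sin(th)+6*np.cos(th); return x,z
x0,z0=bar(0)
for d in range(0,47,3):
    x,z=bar(np.radians(d)); print(d,np.round([(x-x0)*np.cos(y)/10,(x-x0)*np.sin(y)/10,(z-z0)/10],2))
E
```

```text
18.1 [477.9  23.9  94.2] [0.003 0.997 0.073 0.001] [-5.9 -0.6  2.5] 9.700134051359155 [ 0.05  0.07 -0.4   1.09 -0.01  1.48]
jaw yaw 8.384158126299168
0 [0. 0. 0.]
3 [0.07 0.01 1.46]
6 [0.21 0.03 2.92]
9 [0.43 0.06 4.37]
12 [0.73 0.11 5.81]
15 [1.1  0.16 7.23]
18 [1.54 0.23 8.62]
21 [2.05 0.3  9.99]
24 [ 2.64  0.39 11.34]
27 [ 3.29  0.49 12.65]
30 [ 4.01  0.59 13.92]
33 [ 4.79  0.71 15.15]
36 [ 5.64  0.83 16.34]
39 [ 6.55  0.97 17.49]
42 [ 7.51  1.11 18.58]
45 [ 8.53  1.26 19.62]
```

Emit:
arm_command(
  delta_pos=[
    [0, 0, 0.5],
    [0.05, 0, 1.4],
    [0.15, 0, 2.4],
    [0.3, 0.05, 3.4],
    [0.45, 0.05, 4.4],
    [0.45, 0.05, 4.4],
    [0.45, 0.05, 4.4],
  ],
  yaw=[0, 0, 0, 0, 0, 0, 0],
  claw=[-1, -1, -1, -1, -1, -1, -1],
)

```text
t: 18.8
tool_pos: [481.9, 24.5, 138.5]
ee_rot: [0.003, 0.997, 0.073, 0.0]
contact_force: [-3.9, 0.6, -2.4]
gripper_width: 10.0
```

```bash
python3 w.py w10
python3 - <<'E'
from h import *
c=optics.camera("scene");cv2.imwrite("pics/s10.png",cv2.resize(c["frame"][110:330,200:460],None,fx=2.5,fy=2.5))
E
```

```text
18.85 [481.9  24.5 138.2] [0.003 0.997 0.073 0.   ] [-3.1  1.  -3.8] 9.527709440856398 [ 0.05  0.06 -0.31  1.19 -0.01  1.48]
jaw yaw 8.383443216635868
```

View pics/w10.png

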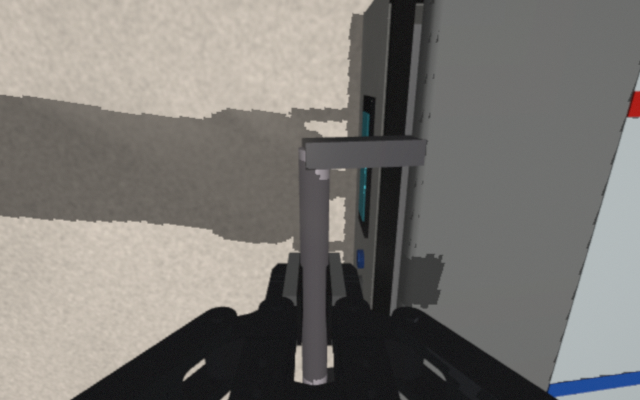

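View pics/s10.png

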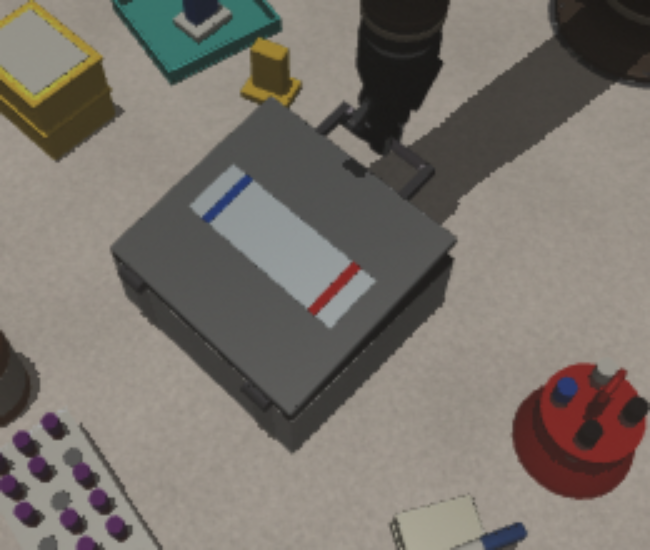

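Emit:
arm_command(
  delta_pos=[
    [0.1, 0, 0.5],
    [0.3, 0.05, 1.4],
    [0.65, 0.1, 2.85],
    [1.1, 0.15, 4.25],
    [1.6, 0.25, 5.6],
    [2.2, 0.35, 6.95],
    [2.85, 0.45, 8.3],
    [3.6, 0.55, 9.55],
    [4.1, 0.6, 10.4],
    [4.35, 0.65, 10.8],
    [4.35, 0.65, 10.8],
  ],
  yaw=[0, 0, 0, 0, 0, 0, 0, 0, 0, 0, 0],
  claw=[-1, -1, -1, -1, -1, -1, -1, -1, -1, -1, -1],
)

```text
t: 20.0
tool_pos: [524.4, 30.8, 247.9]
ee_rot: [0.003, 0.997, 0.073, -0.0]
contact_force: [-10.6, -1.0, 2.3]
gripper_width: 9.3
```

```bash
python3 w.py w11
```

```text
20.05 [524.2  30.8 247.7] [ 0.003  0.997  0.073 -0.   ] [-9.9 -1.3  2.4] 9.757287958915219 [ 0.06  0.13 -0.    1.44 -0.01  1.49]
jaw yaw 8.382712479722814
```

View pics/w11.png

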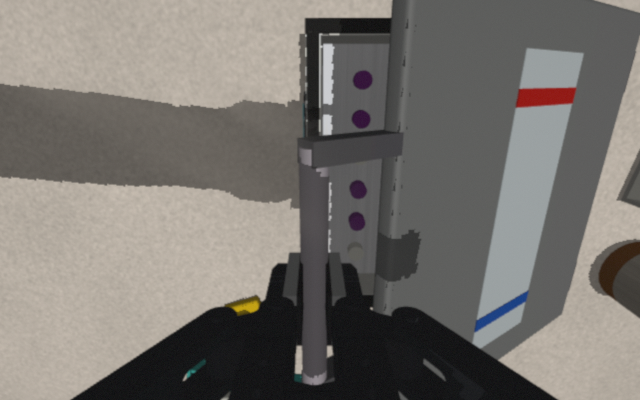

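Emit:
arm_command(
  delta_pos=[
    [0, 0.05, 0.5],
    [0.5, 0.1, 1.3],
    [1.2, 0.2, 2.1],
    [1.9, 0.3, 2.9],
    [2.6, 0.4, 3.6],
    [3.1, 0.45, 4.05],
    [3.35, 0.5, 4.25],
    [3.35, 0.5, 4.25],
    [3.35, 0.5, 4.25],
  ],
  yaw=[0, 0, 0, 0, 0, 0, 0, 0, 0],
  claw=[-1, -1, -1, -1, -1, -1, -1, -1, -1],
)

```text
t: 20.95
tool_pos: [557.4, 35.7, 290.3]
ee_rot: [0.003, 0.997, 0.073, -0.0]
contact_force: [-2.9, -0.9, -3.0]
gripper_width: 9.3
```

```bash
python3 w.py w12
python3 - <<'E'
from h import *
for n in ["scene","top"]:
    c=optics.camera(n);cv2.imwrite(f"pics/{n}12.png",c["frame"])
    np.savez(f"{n}12.npz",eye=c["eye"],attitude=c["attitude"],intrinsics=c["intrinsics"])
    y=np.radians(8.4);X=np.array([np.cos(y),np.sin(y),0]);Y=np.array([-X[1],X[0],0]);Z=np.array([0,0,1])
    H=np.array([636.7,48.8,0])+120*X+103*Z
    for d in (40,45,50):
        th=np.radians(d);lx=X*np.cos(th)-Z*np.sin(th);lz=X*np.sin(th)+Z*np.cos(th)
        print(n,d,"red",proj(c,H-120*lx+12*lz+75*Y).round(1),"blue",proj(c,H-120*lx+12*lz-75*Y).round(1),"corners",[proj(c,H-240*lx+12*lz+k*Y).round(0).tolist() for k in (130,-130)])
E
```

```text
21.0 [557.3  35.7 290.2] [ 0.003  0.997  0.073 -0.   ] [-2.6  0.8 -3.3] 9.73193222013819 [ 0.07  0.2   0.18  1.55 -0.01  1.49]
jaw yaw 8.378028313456552
scene 40 red [323.9 222.4] blue [279.  184.1] corners [[373.0, 194.0], [289.0, 130.0]]
scene 45 red [321.5 223.1] blue [276.3 184.4] corners [[369.0, 194.0], [284.0, 129.0]]
scene 50 red [318.9 224.2] blue [273.4 185.1] corners [[364.0, 196.0], [278.0, 129.0]]
top 40 red [281.9 168.8] blue [336.3 161.9] corners [[261.0, 201.0], [363.0, 188.0]]
top 45 red [281.3 165.5] blue [336.  158.6] corners [[260.0, 195.0], [363.0, 182.0]]
top 50 red [280.7 162. ] blue [335.6 155. ] corners [[258.0, 188.0], [362.0, 175.0]]
```

View pics/scene12.png

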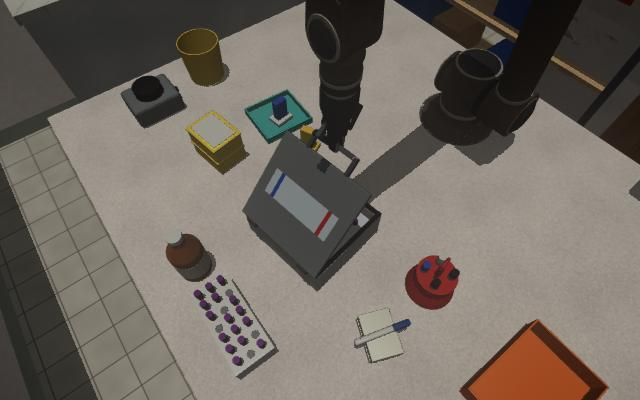

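View pics/w12.png

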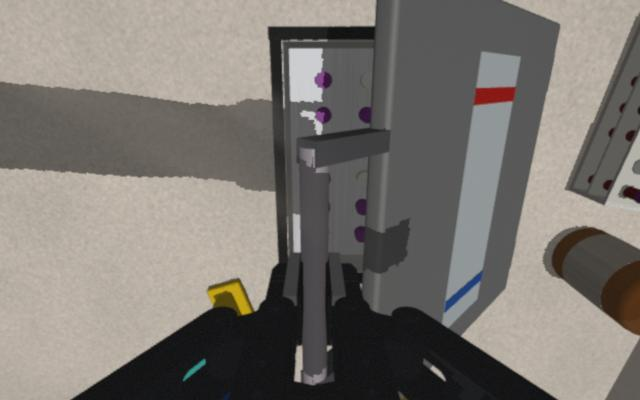

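View pics/top12.png

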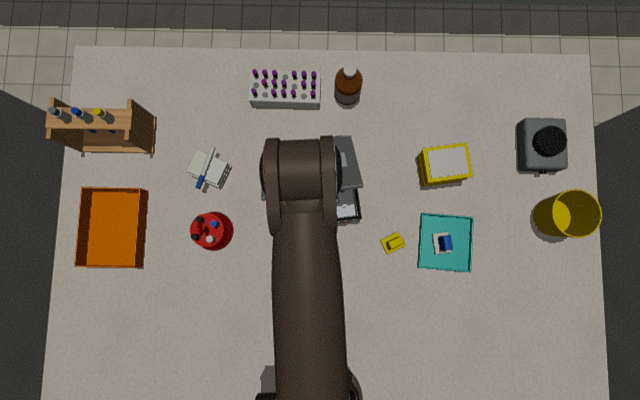

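```bash
cat > fit.py <<'E'
from h import *
from scipy.optimize import minimize_scalar
y=np.radians(8.4);X=np.array([np.cos(y),np.sin(y),0]);Y=np.array([-X[1],X[0],0]);Z=np.array([0,0,1.])
H=np.array([636.7,48.8,0])+120*X+103*Z
def pt(th,k): 
    lx=X*np.cos(th)-Z*np.sin(th);lz=X*np.sin(th)+Z*np.cos(th); return H-120*lx+12*lz+k*Y
B={"w12":{"red":(460,75,530,115),"blue":(435,260,500,320)},"scene12":{"red":(308,205,340,245),"blue":(265,165,295,200)}}
for n,bs in B.items():
    z=np.load(n+".npz");c={k:z[k] for k in z};f=cv2.imread(f"pics/{n}.png").astype(int);b,g,rd=f[...,0],f[...,1],f[...,2]
    M={"red":(rd>g+50)&(rd>b+50),"blue":(b>rd+40)&(b>g+25)};O={}
    for k,(l,t,r_,b_) in bs.items():
        q=np.zeros(b.shape,np.uint8);q[t:b_,l:r_]=M[k][t:b_,l:r_]
        nn,lab,st,ce=cv2.connectedComponentsWithStats(q);O[k]=ce[1+np.argmax(st[1:,4])]
    e=lambda th:sum(np.sum((proj(c,pt(th,s))-O[k])**2) for k,s in (("red",75),("blue",-75)))
    m=minimize_scalar(e,bounds=(0.5,1.1),method="bounded");print(n,{k:v.round(1) for k,v in O.items()},np.degrees(m.x),m.fun)
E
python3 fit.py
```

```text
w12 {'red': array([493.8,  94.8]), 'blue': array([462.3, 291.4])} 42.70651025930247 29.111007735706732
scene12 {'red': array([322.6, 222.9]), 'blue': array([277.4, 184.5])} 42.963495448394795 0.06446693511417574
```

Kinematics gives 45° and the cameras give about 43°. I'll raise it slightly to sit centrally, then re-measure.

Emit:
arm_command(
  delta_pos=[
    [0.15, 0, 0.25],
    [0.3, 0.05, 0.4],
    [0.3, 0.05, 0.4],
    [0.3, 0.05, 0.4],
    [0.3, 0.05, 0.4],
    [0.3, 0.05, 0.4],
  ],
  yaw=[0, 0, 0, 0, 0, 0],
  claw=[-1, -1, -1, -1, -1, -1],
)

```text
t: 21.7
tool_pos: [560.7, 36.2, 293.8]
ee_rot: [0.003, 0.997, 0.073, -0.0]
contact_force: [5.1, 0.6, -10.6]
gripper_width: 9.8
```

```bash
python3 w.py w12
python3 - <<'E'
from h import *
c=optics.camera("scene");cv2.imwrite("pics/scene12.png",c["frame"])
for t in ["carousel","tip_boxes","card_boxes","marker"]: print(t,[(np.round(x["bbox"]).tolist(),round(x["conf"],2)) for x in nets.recognise(t,"scene")[:1]])
np.savez("scene12.npz",eye=c["eye"],attitude=c["attitude"],intrinsics=c["intrinsics"])
E
python3 fit.py
```

```text
21.75 [560.7  36.2 293.8] [ 0.003  0.997  0.073 -0.   ] [  5.5   1.  -10.9] 9.592870600252622 [ 0.07  0.21  0.2   1.56 -0.01  1.49]
jaw yaw 8.37855901486737
carousel [([406.0, 253.0, 458.0, 313.0], 0.6)]
tip_boxes [([188.0, 110.0, 244.0, 169.0], 0.9)]
card_boxes [([355.0, 309.0, 406.0, 360.0], 0.64)]
marker [([359.0, 319.0, 411.0, 347.0], 0.96)]
w12 {'red': array([489.6,  94.7]), 'blue': array([459.1, 289.9])} 43.68672579779537 28.521035992333317
scene12 {'red': array([322.1, 223. ]), 'blue': array([276.9, 184.7])} 43.97643228445103 0.13098434524926864
```

Emit:
arm_command(
  delta_pos=[
    [0.1, 0, 0],
    [0.1, 0, 0],
    [0.1, 0, 0],
    [0.1, 0, 0],
    [0.1, 0, 0],
    [0.1, 0, 0],
  ],
  yaw=[0, 0, 0, 0, 0, 0],
  claw=[-1, -1, -1, -1, -1, -1],
)

```text
t: 22.6
tool_pos: [561.2, 36.3, 294.2]
ee_rot: [0.003, 0.997, 0.073, -0.0]
contact_force: [-4.1, 1.3, -2.9]
gripper_width: 9.4
```

```bash
python3 w.py w12
python3 - <<'E'
from h import *
c=optics.camera("scene");cv2.imwrite("pics/scene12.png",c["frame"])
np.savez("scene12.npz",eye=c["eye"],attitude=c["attitude"],intrinsics=c["intrinsics"])
E
python3 fit.py
python3 - <<'E'
from h import *
s=r.get_state();print(s["t"],s["contact_force"],s["joint_velocities"].round(3) if hasattr(s["joint_velocities"],"round") else s["joint_velocities"])
E
```

```text
22.65 [561.2  36.3 294.2] [ 0.003  0.997  0.073 -0.   ] [-3.9  1.5 -0.1] 9.605785458762323 [ 0.07  0.21  0.2   1.56 -0.01  1.49]
jaw yaw 8.38064832299178
w12 {'red': array([489. ,  94.7]), 'blue': array([458.5, 290. ])} 43.77876305213154 30.581588739520463
scene12 {'red': array([322.1, 223. ]), 'blue': array([276.9, 184.5])} 43.97921003038209 0.030854869076503946
22.7 [-3.94564338  1.74847494 -2.0234204 ] [-0.     0.001 -0.001 -0.001  0.     0.   ]
```

The lid is steady at 44–46°, gripped with small forces, so I'm handing in.

```bash
python3 -c "
from h import *
print(finish_job())"
```

```text
the job is handed in; nothing more can be done
None
```

I wiped the strip in one red-to-blue pass at about 6–9 N, stood the block back in its tray, then raised the lid by its bar. I handed in at about 22.7 s, still gripping the bar. No verdict was reported.

- **Wipe:** the pass was made as two back-to-back moves, with the block kept pressed on the lid between them. The wrist picture showed the block on the blue mark at the end.
- **Block:** it was released upright in the tray, seen in the wrist picture just after release and again in the scene and top pictures with the lid open.
- **Lid angle:** the last camera fits gave 43.8° (wrist) and 44.0° (scene). The arm's own travel suggests about 46°. They disagree by about 2°, but both are within tolerance. The wrist fit was loose, a few pixels off at each mark.
- **Hold:** the arm was still, with about 4–5 N of outside force at the wrist. The fingers read 9.6 mm on a 12 mm bar; I did not explain that, but the bar did not slip.
- **Bystanders:** before the last small adjustment, their boxes in the scene picture were within a few pixels of where they started. I didn't measure the yellow look-alike at the end; it was never touched.

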